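# Unstack the rivet tins and put the die away

### The arm

A 6-joint arm with a two-finger parallel gripper is mounted at the origin on the work surface. World frame = base frame: x ahead of the robot, y to its left, z up, the work surface at z = 0. Lengths are in m, angles in rad, forces in N, time in s.
With the tool pointing down it reaches from about 0.3 to 0.875 m from the base axis. Payload 4.2 kg.
Tool frame: the origin (TCP) lies at the centre of the arm's flange, where the gripper is bolted on; the fingertips stand 173 mm ahead of it and the grasp point (between the pads) lies 155 mm ahead of it; x points along the fingers, y is the direction in which the jaws open and shut, and the axes are right-handed (so a half turn about x gives the same grasp; the last joint's range is limited). The gripper opens to 85 mm and grips with 20 to 120 N. Pads are 22 mm wide; open, the fingers measure 114 mm over their backs; the gripper's body (76 mm by 85 mm) begins 54 mm behind the grasp point. The pads swing forward as they close: fully open they stand 13 mm farther back than shut.
Start: joints at [1.2, 0.32, 1.565, -0, 1.257, -0.02], TCP at [0.198, 0.54, 0.405] pointing down, gripper open.
Joint ranges: [-3.11, 3.11], [-0.84, 2.01], [0.21, 2.61], [-1.34, 4.49], [0.05, 2.63], [-2.56, 2.56]. Speed limits (rad/s): [2.57, 2.57, 3.14, 3.14, 3.14, 3.14].

### API

Orientations are given as a rotation vector (axis times angle).
In Python, from cell import * gives the robot as it stands. Calls block until the motion is done:
- move_ptp(position, orientation): joint-space move of the TCP to a pose.
- line_to(position, frame=None, velocity=0.15, guard=None): straight line of the TCP; frame=None keeps the orientation; velocity is the mean speed in m/s. With guard (N) it stops when the force on the tool has changed by that much, and returns True; else False.
- move_joints(angles): joint-space move.
- gripper_to(opening, effort=None): opening from 0.0 (shut) to 1.0 (fully open); effort is the grip in N (None keeps the last); returns when the fingers have stopped.
- hold(seconds).
- solve_ik(position, orientation): joint angles nearest the present ones, or None.
- sense(): the state.
- snapshot(name): name is "scene" or "top" or "wrist"; returns (picture, depth): 480x640x3 uint8, blue, green, red; 480x640 float32, m along the optical axis (not along the pixel's ray), 0 where there is no reading.
- calibration(name): a dict with "K" (3x3 intrinsics, pixels), "distortion" ([k1, k2, p1, p2, k3] as OpenCV has them; the pictures are not rectified), "T" (4x4, takes a point from camera to world coordinates). Camera axes: x right, y up, looking along -z (the intrinsics and any distortion apply to the point x, -y, -z); pixel columns grow to the right and rows downward; lengths in m; the calibration is good to about 2 mm. A picture is of the moment at which its call begins: read the wrist's pose just before it. calibration takes no time and is no camera call; for the wrist camera it gives the pose at the moment of the call.
A pose or a line that the arm cannot do raises IKError and nothing moves.
- finish_job(): hands the job in, once; it reports no verdict.
Trained networks look in the newest picture that a camera, given by its name, has taken for a name from the list of things; names that differ only in an ending like _2 or _b are one class to them, and where a whole thing is asked for, a point or a joint stands for the part that bears it (a point fixed in the world has none). Each returns a list of dicts, best first, with "p" (0 to 1); they miss things now and then, are a little off and sometimes report something else, mostly with a low value. They report only what shows in the picture. A call takes as long as a camera call.
- boxes_of(target, camera): "at" ([column, row] in pixels, amid what is visible of it).
- regions_of(target, camera): "pixels" (480x640 bool, what is visible of it) and "at" ([column, row] in pixels, amid what is visible of it).
The state is a dict: "t": time; "q": joint angles; "qd": joint speeds; "effort": joint torques, N m; "tcp_pos": TCP position; "eef_rot": TCP orientation; "wrist_force": force on the tool from outside, world axes, zero at the start; "torque": the same for the moment, N m; "opening": opening from 0.0 (shut) to 1.0 (fully open).
Only numpy, scipy, OpenCV 4.12 (cv2) and the standard library are available. Lean on these libraries where they do the work, as an engineer would, in place of code of your own. Each camera call takes 0.05 s, during which the arm holds its last target.

### The job

Take the stack on the rivet bench apart from the top down, one piece at a time: stand the hexagonal die upright in the empty bay of the open rivet chest, then set the round, the square and the oblong tin in that order on the plinth of the same shape, each centred on the plinth's dark inlay, lined up with it and let go. Keep the tins level throughout and leave the yellow-handled snips and the brass drift punch where they lie.

Things in the scene. Friction and masses are not known exactly. Their poses are not given: they have to be found in the camera images.
- die: hexagonal dimpling die of dark steel, upright, 22 mm across flats (25 mm across corners), 36 mm tall plus a 12 mm wide, 4 mm high pilot on top; 0.12 kg. Top of the stack. Origin at the centre of its underside, z up along it; one pair of flats faces along its y axis (the others at 60 and 120 degrees to that).
- tin_round: closed round rivet tin of bare steel with flat lid, 36 mm diameter, 28 mm tall, 0.12 kg; third from the bottom of the stack, under the die. Origin at the centre of its underside, z up. The lid stays on: grip the tin's sides.
- tin_square: closed square rivet tin of bare steel, 46 x 46 mm, 28 mm tall, 0.2 kg; lies on the oblong tin, under the round one. Origin at the centre of its underside, x and y along its sides, z up.
- tin_long: closed oblong rivet tin of bare steel with a darker lid panel, 124 mm long (x) by 58 mm wide (y), 28 mm tall, 0.35 kg; bottom of the stack, on the bench. Origin at the centre of its underside, z up.
- pad_round: fixed round plywood plinth, 62 mm diameter, top face 6 mm above the bench, flat (no rim), with a round dark rubber inlay of the round tin's size at its centre. Origin at the centre of its underside, z up.
- pad_square: fixed square plywood plinth, 74 x 74 mm, top face 6 mm above the bench, flat, with a square dark inlay of the square tin's size. Origin at the centre of its underside, x and y along its sides.
- pad_long: fixed oblong plywood plinth, 148 mm (x) by 82 mm (y), top face 6 mm above the bench, flat, with an oblong dark inlay of the oblong tin's size. Origin at the centre of its underside.
- chest_bay (a point): centre of the empty bay's floor (5 mm above the bench) in the fixed grey chest, 240 (x) x 200 mm (y); this bay is its -x half, nearer the robot, 112 (x) x 190 mm (y) inside; 5 mm walls rise to 60 mm above the bench. The +x bay is full of rivets. The lid stands fixed open on the +y rim, leaning outward, top edge 0.25 m above the bench. z up.
- snips: yellow-handled aviation snips lying on the bench, 216 mm long (x, blades to +x) by 76 mm wide, 16 mm high; a bystander. Origin on the bench near the middle of its length.
- drift: brass drift punch lying on the bench, 150 mm long (x), 14 mm thick; a bystander. Origin on the bench at the middle of its length.

How it is judged:
By the outcome, as a careful person would: the job done as asked, in the order asked, and still so for the second after the job is handed in, with the robot touching nothing.
It also fails if it takes over 120 s, if anything falls off the work surface, if the arm or the gripper's body presses on something with over 40 N, if the wrist force passes 120 N, or if a joint passes its speed limit or range.

## Working session

There is one attempt and no reset: what is moved stays moved. The work goes in short steps, each a Python script; the robot and the scene stay as the last script left them, time stands still between calls to the robot, and variables do not carry over. Pictures are saved under pics/ and viewed, and the job is handed in when it is done.

```bash
ls; mkdir -p pics; python3 - <<'E'
from cell import *
import cv2
for n in ["scene","top","wrist"]:
    p,d=snapshot(n); cv2.imwrite(f"pics/{n}0.png",p)
    c=calibration(n); print(n,c["K"],c["distortion"],c["T"])
s=sense(); print(s)
E
```

```text
pics
scene [[547.62377409   0.         309.64863595]
 [  0.         547.62377409 245.83433244]
 [  0.           0.           1.        ]] [0.05719505 0.         0.         0.         0.        ] [[ 0.38176907 -0.56027957  0.73507767  1.30364346]
 [ 0.92400901  0.21291398 -0.31760822 -0.31900258]
 [ 0.02144108  0.80047139  0.59898734  0.66575314]
 [ 0.          0.          0.          1.        ]]
top [[604.94134414   0.         318.45946002]
 [  0.         604.94134414 236.88504931]
 [  0.           0.           1.        ]] [0.02400942 0.         0.         0.         0.        ] [[ 0.01329026  0.99809343 -0.06027325  0.53257168]
 [-0.99979327  0.01419217  0.01456038 -0.00869492]
 [ 0.01538803  0.06006727  0.99807571  1.18234795]
 [ 0.          0.          0.          1.        ]]
wrist [[367.84015154   0.         322.09021522]
 [  0.         367.84015154 240.17035848]
 [  0.           0.           1.        ]] [-0.0264349  0.         0.         0.         0.       ] [[ 3.43922583e-01 -8.91097804e-01 -2.96077625e-01  1.21487120e-01]
 [ 9.38997809e-01  3.26173681e-01  1.09058902e-01  5.66667197e-01]
 [-6.09419037e-04 -3.15524060e-01  9.48917381e-01  3.74045121e-01]
 [ 0.00000000e+00  0.00000000e+00  0.00000000e+00  1.00000000e+00]]
{'t': 0.15, 'q': array([ 1.20002328e+00,  3.20148254e-01,  1.56538196e+00,  1.51342283e-05,
        1.25739692e+00, -1.99905941e-02]), 'qd': array([ 1.29646055e-03, -1.81584121e-03, -3.21500083e-03,  6.66484717e-04,
        5.26669354e-05, -4.79917162e-04]), 'effort': array([ 2.73537762e-04, -4.15846896e+01, -2.34348232e+01,  1.32358791e-04,
        5.98211627e-03,  2.09832962e-06]), 'tcp_pos': array([0.19753791, 0.53987672, 0.40407994]), 'eef_rot': array([ 0.27423201,  1.55348747, -0.27629267]), 'wrist_force': array([ 0.00646659, -0.11814823, -0.09002276]), 'torque': array([0.00570055, 0.04254606, 0.04057065]), 'opening': 1.0016541710542}
```

View pics/top0.png

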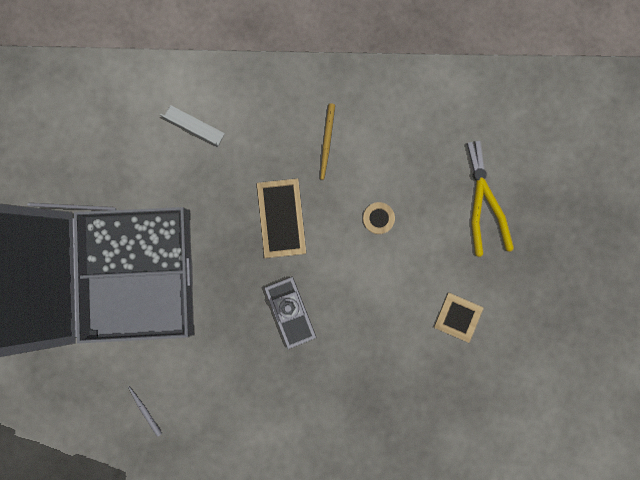

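View pics/scene0.png

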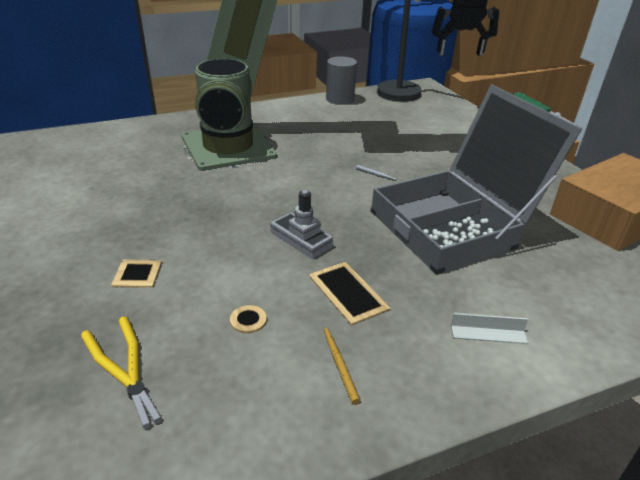

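View pics/wrist0.png

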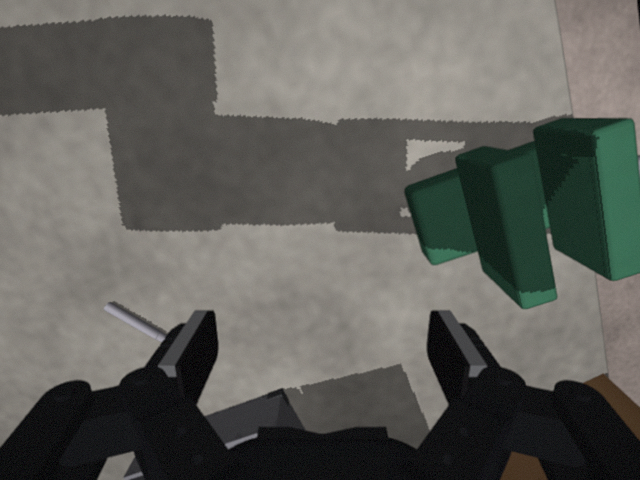

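```bash
cat > h.py <<'E'
from cell import *
import numpy as np, cv2
from scipy.spatial.transform import Rotation as R
def rays(cal,uv):
    uv=np.asarray(uv,float).reshape(-1,1,2)
    n=cv2.undistortPoints(uv,cal["K"],np.array(cal["distortion"])).reshape(-1,2)
    d=np.c_[n[:,0],-n[:,1],-np.ones(len(n))]
    T=cal["T"]; return T[:3,3], d@T[:3,:3].T
def on_plane(cal,uv,z):
    o,d=rays(cal,uv); s=(z-o[2])/d[:,2]; return o+d*s[:,None]
def proj(cal,P):
    T=np.linalg.inv(cal["T"]); p=np.asarray(P,float).reshape(-1,3)@T[:3,:3].T+T[:3,3]
    p=p*[1,-1,-1]
    return cv2.projectPoints(p,np.zeros(3),np.zeros(3),cal["K"],np.array(cal["distortion"]))[0].reshape(-1,2)
def cloud(cal,depth,mask):
    v,u=np.nonzero(mask&(depth>0)); o,d=rays(cal,np.c_[u,v]); return o+d*depth[v,u][:,None]
def rot(yaw):
    """tool pointing down, jaw axis (tool y) along world yaw"""
    x=np.array([0,0,-1.]); y=np.array([np.cos(yaw),np.sin(yaw),0]); z=np.cross(x,y)
    return R.from_matrix(np.c_[x,y,z]).as_rotvec()
def rect(cal,mask,z):
    c,_=cv2.findContours(mask.astype(np.uint8),cv2.RETR_EXTERNAL,cv2.CHAIN_APPROX_NONE)
    c=max(c,key=cv2.contourArea).reshape(-1,2)
    P=on_plane(cal,c,z)[:,:2]
    (cx,cy),(w,h),a=cv2.minAreaRect((P*1000).astype(np.float32))
    return np.round([cx,cy,w,h,a],1)
E
python3 - <<'E'
from h import *
zs=dict(die=.124,tin_round=.084,tin_square=.056,tin_long=.028,pad_round=.006,pad_square=.006,pad_long=.006)
snapshot("scene")
for cam in ["top","scene"]:
    p,d=snapshot(cam); cal=calibration(cam)
    for n,z in zs.items():
        for r in regions_of(n,cam)[:2]:
            m=r["pixels"]; c=cloud(cal,d,m)
            print(cam,n,round(r["p"],2),np.round(r["at"]),m.sum(),"rect mm",rect(cal,m,z),"depth z pct",np.round(np.percentile(c[:,2],[5,50,95]),3))
    for n in ["chest_bay","snips","drift"]:
        for b in boxes_of(n,cam)[:1]: print(cam,n,b, on_plane(cal,b["at"],0.005))
cal=calibration("top")
# chest corners
for uv,z in [((90,210),.06),((187,210),.06),((187,336),.06),((80,340),.06),((88,272),.06),((183,272),.06)]:
    print(uv,np.round(on_plane(cal,uv,z),3))
cal=calibration("top")
E
```

```text
top die 0.71 [289. 306.] 116 rect mm [473.4  27.7  17.9  20.9  64.3] depth z pct [0.119 0.122 0.126]
top die 0.63 [290. 322.] 1353 rect mm [444.4  15.4  72.8  54.9  20.3] depth z pct [0.025 0.029 0.033]
top tin_round 0.44 [297. 308.] 124 rect mm [471.4  25.9  32.3  30.7   0.9] depth z pct [0.079 0.085 0.089]
top tin_round 0.31 [481. 203.] 1814 rect mm [ 676.5 -324.   210.    71.    11.7] depth z pct [0.002 0.014 0.019]
top tin_square 0.78 [286. 299.] 346 rect mm [470.7  28.8  48.6  47.6  21.2] depth z pct [0.046 0.057 0.061]
top tin_square 0.47 [379. 217.] 835 rect mm [ 6.386e+02 -1.370e+02  5.830e+01  5.810e+01  5.000e-01] depth z pct [0.002 0.007 0.011]
top tin_long 0.93 [290. 321.] 1441 rect mm [459.5  26.6 126.7  60.7  22.9] depth z pct [0.023 0.029 0.033]
top pad_round 0.98 [379. 220.] 788 rect mm [ 643.5 -142.1   61.2   59.7   27.1] depth z pct [0.003 0.007 0.011]
top pad_square 0.91 [460. 315.] 1445 rect mm [ 452.6 -298.6   74.3   76.8   67.4] depth z pct [0.003 0.007 0.011]
top pad_long 0.94 [280. 218.] 3303 rect mm [641.1  47.8 151.1  86.    6.8] depth z pct [0.003 0.007 0.0
[... 1129 characters left out ...]
t [0.004 0.011 0.014]
scene pad_square 0.95 [134. 277.] 1162 rect mm [ 457.7 -302.5   75.1   83.9   67.6] depth z pct [0.001 0.005 0.008]
scene pad_long 0.83 [349. 293.] 2562 rect mm [644.   43.7 152.   84.6   6.6] depth z pct [0.003 0.006 0.008]
scene chest_bay {'at': [483.0, 188.9], 'p': 0.57} [[0.43109073 0.49832366 0.005     ]]
scene snips {'at': [135.7, 363.2], 'p': 0.66} [[ 0.67664453 -0.33496941  0.005     ]]
scene drift {'at': [340.9, 372.2], 'p': 0.67} [[ 0.80970693 -0.0475673   0.005     ]]
(90, 210) [[0.644 0.397 0.06 ]]
(187, 210) [[0.647 0.22  0.06 ]]
(187, 336) [[0.415 0.213 0.06 ]]
(80, 340) [[0.406 0.407 0.06 ]]
(88, 272) [[0.53  0.397 0.06 ]]
(183, 272) [[0.532 0.224 0.06 ]]
```

```bash
python3 - <<'E'
import cv2
p=cv2.imread("pics/top0.png")
cv2.imwrite("pics/topA.png",cv2.resize(p[260:360,240:340],(800,600),interpolation=cv2.INTER_CUBIC))
cv2.imwrite("pics/topB.png",cv2.resize(p[190:360,60:230],(600,600),interpolation=cv2.INTER_CUBIC))
E
```

```text
(no output)
```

View pics/topA.png

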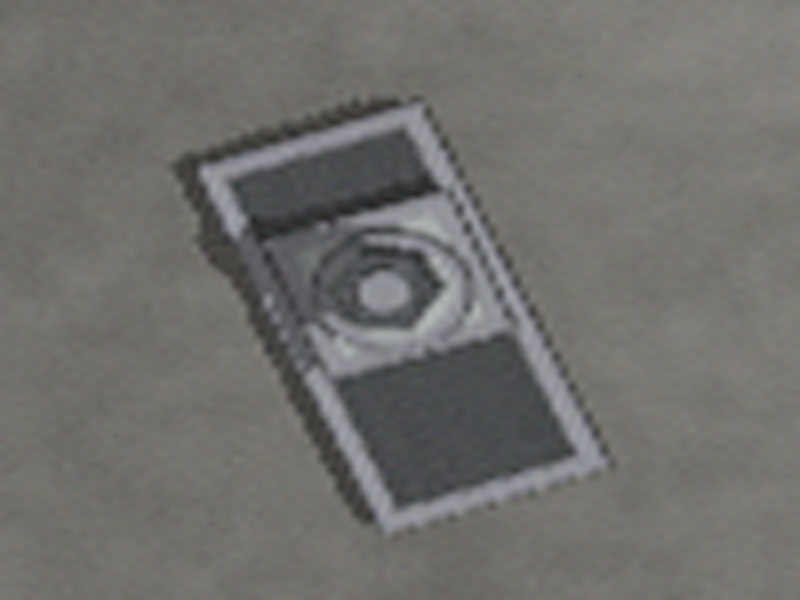

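View pics/topB.png

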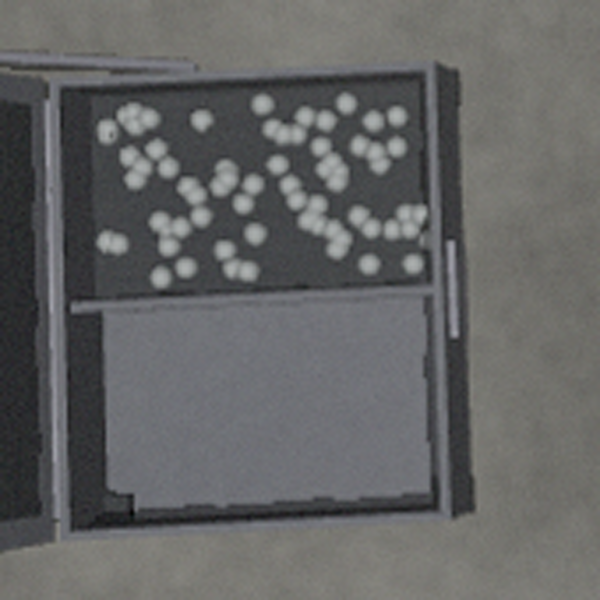

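```bash
cat >> h.py <<'E'
def view(name,cam="wrist"):
    cal=calibration(cam); p,d=snapshot(cam); cv2.imwrite(f"pics/{name}.png",p); np.savez(f"pics/{name}.npz",d=d,**{k:np.array(v) for k,v in cal.items()}); return p,d,cal
D=np.deg2rad
E
python3 - <<'E'
from h import *
line_to([0.198,0.54,0.45],velocity=.3)
print(sense()["tcp_pos"])
move_ptp([0.47,0.028,0.43],rot(D(-67)))
hold(.2)
p,d,cal=view("w1")
s=sense();print(s["t"],s["tcp_pos"],s["q"]);print(cal["T"])
zs=dict(die=.12,tin_round=.084,tin_square=.056,tin_long=.028)
for n,z in zs.items():
    for r in regions_of(n,"wrist")[:2]:
        m=r["pixels"]; c=cloud(cal,d,m)
        print(n,round(r["p"],2),np.round(r["at"]),m.sum(),"rect mm",rect(cal,m,z),"depth z pct",np.round(np.percentile(c[:,2],[5,50,95]),4))
E
```

```text
[0.19809957 0.54018783 0.4519874 ]
3.9333 [0.47004292 0.028465   0.43000306] [3.60502037e-02 1.38088955e-01 1.74361977e+00 3.64657962e-05
 1.25985361e+00 1.20439681e+00]
[[ 3.91530160e-01  8.73605792e-01  2.88993173e-01  5.44473960e-01]
 [-9.20165261e-01  3.71775159e-01  1.22797086e-01  5.92807894e-02]
 [-1.64236914e-04 -3.14000241e-01  9.49422889e-01  3.99958260e-01]
 [ 0.00000000e+00  0.00000000e+00  0.00000000e+00  1.00000000e+00]]
die 0.73 [325. 220.] 918 rect mm [475.2  26.5  31.8  22.2  23.1] depth z pct [0.0901 0.1206 0.1251]
tin_round 0.74 [322. 196.] 579 rect mm [475.   27.4  32.5  35.6  29. ] depth z pct [0.0637 0.0841 0.0857]
tin_square 0.91 [315. 193.] 1155 rect mm [472.   27.3  49.7  46.5  20.4] depth z pct [0.0374 0.0564 0.0581]
tin_long 0.74 [299. 206.] 3963 rect mm [459.8  24.4 125.1  58.2  22.5] depth z pct [0.0268 0.0288 0.0302]
```

View pics/w1.png

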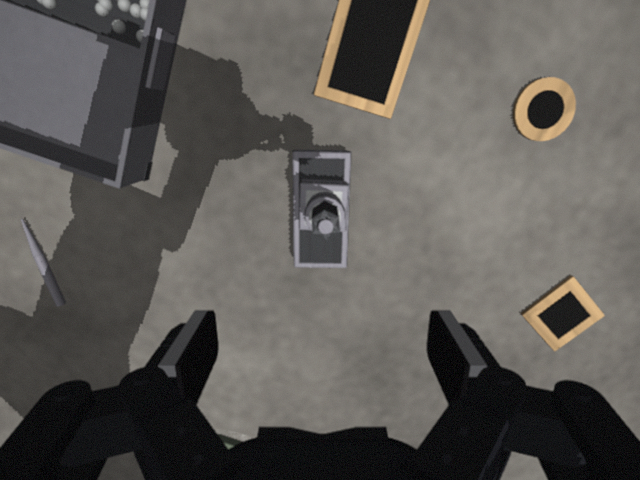

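```bash
python3 - <<'E'
from h import *
f=np.load("pics/w1.npz"); d=f["d"]; cal={k:f[k] for k in ["K","distortion","T"]}
p=cv2.imread("pics/w1.png")
cv2.imwrite("pics/w1c.png",cv2.resize(p[140:280,260:400],(600,600),interpolation=cv2.INTER_CUBIC))
# fingers in tool frame
m=np.zeros(d.shape,bool); m[300:420,140:500]=True; m&=(d<.25)&(d>0)
P=cloud(cal,d,m); Rm=R.from_rotvec(rot(D(-67))).as_matrix()
t=(P-np.array([0.47004292,0.028465,0.43000306]))@Rm
print(t.min(0),t.max(0))
for s in (-1,1):
    q=t[np.sign(t[:,1])==s]; q=q[q[:,0]>q[:,0].max()-.01]; print(s,q[:,0].max(),q.mean(0),q.min(0),q.max(0))
    q=t[np.sign(t[:,1])==s]; print("inner y",np.abs(q[q[:,0]>.13][:,1]).min())
E
```

```text
[ 0.0940582  -0.05598547 -0.01824998] [0.16098006 0.05728076 0.01211361]
-1 0.16006810270125918 [ 0.1539696  -0.04332581 -0.00295894] [ 0.15007    -0.05500894 -0.01156428] [ 0.1600681  -0.04148074  0.01156761]
inner y 0.04124622809912934
1 0.1609800624746615 [ 0.15443898  0.04466787 -0.00295551] [ 0.15099133  0.04287039 -0.01174713] [0.16098006 0.05592445 0.01173931]
inner y 0.04287038966638418
```

View pics/w1c.png

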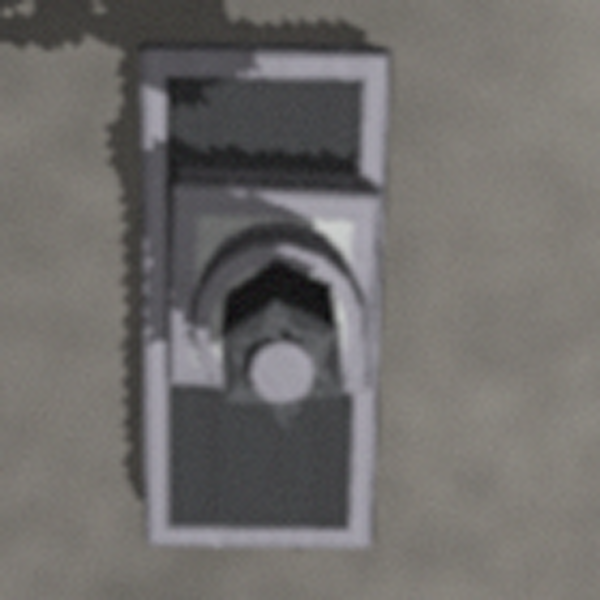

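```bash
cat >> h.py <<'E'
from scipy.optimize import minimize
def prism(shape,x,y,yaw,z0,z1):
    c,s=np.cos(yaw),np.sin(yaw); P=np.asarray(shape)@np.array([[c,s],[-s,c]])+[x,y]
    return np.r_[np.c_[P,np.full(len(P),z0)],np.c_[P,np.full(len(P),z1)]]
def sil(cal,P,x0,y0,w,h,S):
    u=(proj(cal,P)-[x0,y0]+.5)*S-.5
    hu=cv2.convexHull(u.astype(np.float32)).reshape(-1,2)
    m=np.zeros((h*S,w*S),np.uint8); cv2.fillConvexPoly(m,np.round(hu*16).astype(np.int32),1,shift=4); return m
def fit(cal,mask,shape,z0,z1,x,y,yaw,S=4,occl=None):
    v,u=np.nonzero(mask); x0,y0=u.min()-8,v.min()-8; w,h=u.max()-x0+9,v.max()-y0+9
    sub=lambda a: cv2.resize(a[y0:y0+h,x0:x0+w].astype(np.float32),(w*S,h*S),interpolation=cv2.INTER_LINEAR)>.5
    M=sub(mask); ok=np.ones_like(M) if occl is None else ~sub(occl)
    def f(q):
        m=sil(cal,prism(shape,q[0]/1000,q[1]/1000,np.deg2rad(q[2]),z0,z1),x0,y0,w,h,S)>0
        return 1-((m&M&ok).sum()/((m|M)&ok).sum())
    best=min((minimize(f,[x*1000+a,y*1000+b,np.rad2deg(yaw)+c],method="Nelder-Mead",options=dict(initial_simplex=np.array([[0,0,0],[3,0,0],[0,3,0],[0,0,6.]])+[x*1000+a,y*1000+b,np.rad2deg(yaw)+c],xatol=.02,fatol=1e-4)) for a,b,c in [(0,0,0),(1,-1,5),(-1,1,-5)]),key=lambda r:r.fun)
    return best.x,1-best.fun
def box(a,b): return np.array([[a,b],[-a,b],[-a,-b],[a,-b]])/2
HEX=np.array([[np.cos(a),np.sin(a)] for a in np.deg2rad(np.arange(0,360,60))])*.0127
CIRC=lambda r: np.array([[np.cos(a),np.sin(a)] for a in np.linspace(0,6.2832,60)])*r
E
python3 - <<'E'
from h import *
cal=calibration("wrist"); p,d=snapshot("wrist")
m=regions_of("die","wrist")[0]["pixels"]
big=np.kron(m[195:250,295:355].astype(np.uint8)*255,np.ones((8,8),np.uint8)); cv2.imwrite("pics/diem.png",big)
for y0 in (-7,8,23,38): print(y0,fit(cal,m,HEX,.084,.120,.475,.0265,D(y0)))
ml=regions_of("tin_long","wrist")[0]["pixels"]; ms=regions_of("tin_square","wrist")[0]["pixels"];mr=regions_of("tin_round","wrist")[0]["pixels"]
print("round",fit(cal,mr,CIRC(.018),.056,.084,.475,.027,0,occl=m)); print("sq",fit(cal,ms,box(.046,.046),.028,.056,.475,.027,D(22),occl=m|mr)); print("long",fit(cal,ml,box(.124,.058),0,.028,.46,.025,D(22.5),occl=m|mr|ms))
E
```

```text
-7 (array([471.47897222,  25.34080451,  27.10517651]), np.float64(0.9248321227901878))
8 (array([471.3896767 ,  25.26983549,  26.43533941]), np.float64(0.92447274719255))
23 (array([471.59168552,  25.44495467,  25.86427844]), np.float64(0.9242465753424658))
38 (array([471.44631852,  25.18492244,  25.94269819]), np.float64(0.9250856751199452))
round (array([468.53354232,  24.21478028,  -2.19597496]), np.float64(0.8037075374047238))
sq (array([469.59199985,  26.22706852,  19.59839099]), np.float64(0.8051047580766718))
long (array([458.28992409,  24.01787964,  22.48884232]), np.float64(0.92618856934838))
```

View pics/diem.png

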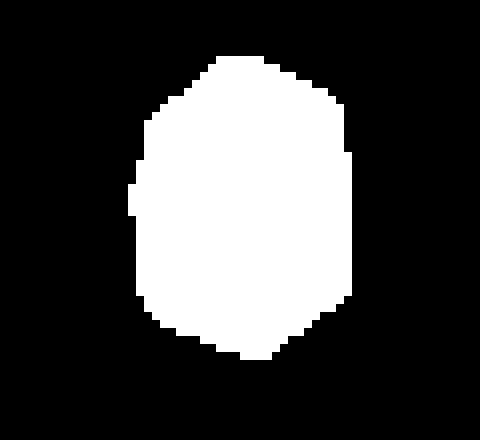

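```bash
python3 - <<'E'
from h import *
x,y=.4712,.0261
o=rot(D(-63.5))
gripper_to(.6,40)
move_ptp([x,y,.36],o)
print(line_to([x,y,.300],velocity=.12), line_to([x,y,.267],velocity=.06,guard=8))
print(sense()["tcp_pos"],sense()["wrist_force"])
view("w2")
gripper_to(0.0,40)
s=sense();print(s["t"],s["opening"],s["wrist_force"])
view("w3")
E
```

```text
False False
[0.47133313 0.02610619 0.26689642] [-0.14213224  0.30044651 -0.10216275]
6.9667 0.24966828565834528 [0.17168695 0.92652965 2.94262172]
```

View pics/w3.png

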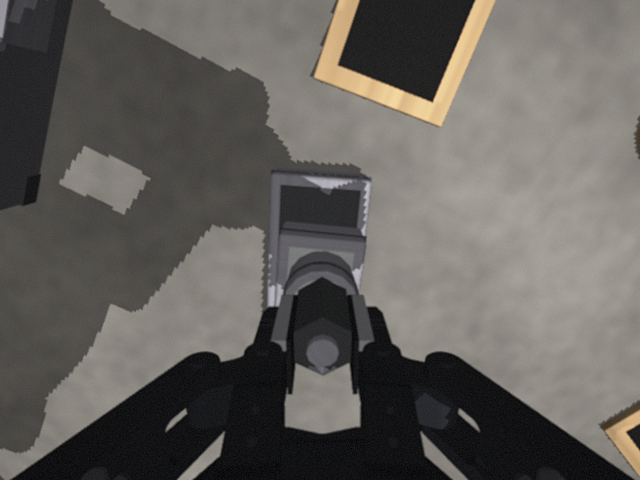

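```bash
python3 - <<'E'
from h import *
x,y=.4712,.0261
line_to([x,y,.29],velocity=.05); line_to([x,y,.42],velocity=.2)
s=sense();print(s["opening"],s["wrist_force"])
move_ptp([.472,.20,.42],rot(D(-90)))
# look at chest
hold(.2)
view("w4")
view("top4","top")
print(sense()["t"],sense()["tcp_pos"],sense()["q"])
E
```

```text
0.24882690410492142 [ 0.28091618  0.30875384 -1.95093612]
9.5167 [0.47215945 0.19908914 0.42007982] [ 3.76624476e-01  2.10981178e-01  1.67698759e+00 -1.25356185e-04
  1.25353633e+00  1.94881635e+00]
```

View pics/w4.png

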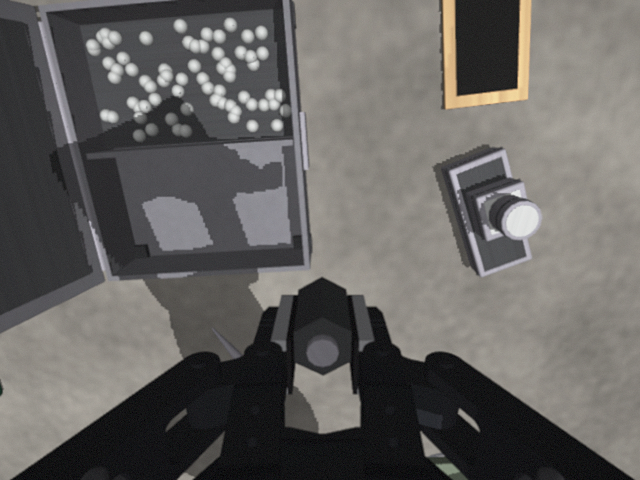

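View pics/top4.png

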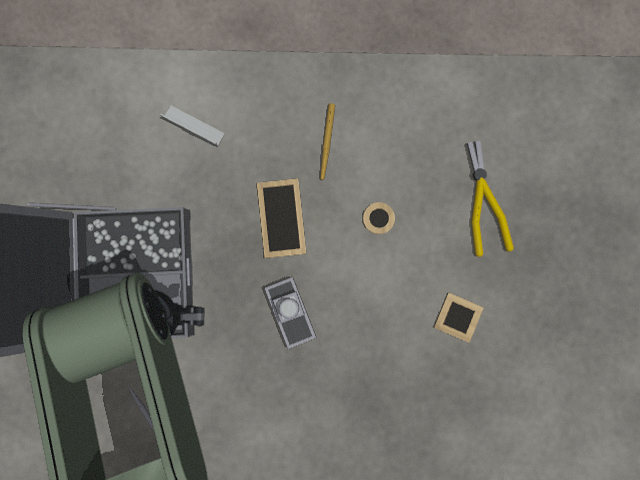

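```bash
python3 - <<'E'
from h import *
f=np.load("pics/w4.npz"); cal={k:f[k] for k in ["K","distortion","T"]}
for uv in [(90,155),(295,144),(302,265),(112,275),(290,8),(45,10)]: print(uv,np.round(on_plane(cal,uv,.06),3))
d=f["d"]; m=np.zeros(d.shape,bool); m[200:240,150:290]=True; print(np.percentile(cloud(cal,d,m)[:,2],[5,50,95]))
E
```

```text
(90, 155) [[0.524 0.404 0.06 ]]
(295, 144) [[0.532 0.221 0.06 ]]
(302, 265) [[0.419 0.217 0.06 ]]
(112, 275) [[0.408 0.405 0.06 ]]
(290, 8) [[0.637 0.223 0.06 ]]
(45, 10) [[0.638 0.419 0.06 ]]
[0.0045507  0.00584284 0.00710365]
```

```bash
python3 - <<'E'
from h import *
x,y=.471,.310
o=rot(D(-88))
move_ptp([x,y,.40],o)
line_to([x,y,.215],velocity=.15); hold(.2)
g=line_to([x,y,.184],velocity=.03,guard=5)
s=sense();print(g,s["tcp_pos"],s["wrist_force"])
z=s["tcp_pos"][2]
if z>.183: 
    gripper_to(.55,40)
    view("w5")
    line_to([x,y,.30],velocity=.2); line_to([x,y,.42],velocity=.3)
    move_ptp([.45,.17,.42],rot(D(-67)))
    hold(.1)
    p,d,cal=view("w6")
    for n in ["die"]:
        for r in regions_of(n,"wrist")[:2]:
            c=cloud(cal,d,r["pixels"]); print(n,r["p"],r["at"],np.percentile(c[:,2],[2,50,98]),on_plane(cal,r["at"],.041))
print(sense()["t"])
E
```

```text
True [0.47091693 0.30994656 0.18845601] [-0.12018116  0.13131274  4.37959813]
die 0.84 [194.7, 127.2] [0.00754768 0.04123469 0.04638615] [[0.47255878 0.30537598 0.041     ]]
14.95
```

View pics/w6.png

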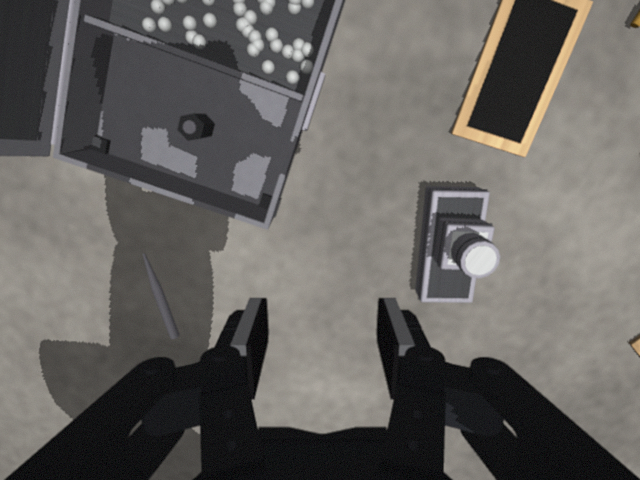

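```bash
cat >> h.py <<'E'
def fingers(d,cal,pos,yaw):
    m=np.zeros(d.shape,bool); m[280:420,140:500]=True; m&=(d<.19)&(d>0)
    P=cloud(cal,d,m); t=(P-pos)@R.from_rotvec(rot(yaw)).as_matrix()
    t=t[(np.abs(t[:,1])<.06)&(t[:,0]<.18)]
    a=t[t[:,1]<0]; b=t[t[:,1]>0]
    print("tips",a[:,0].max(),b[:,0].max(),"inner",a[a[:,0]>.13][:,1].max(),b[b[:,0]>.13][:,1].min())
E
python3 - <<'E'
from h import *
yaw=D(-67)
move_ptp([.468,.026,.375],rot(yaw)); hold(.3)
p,d,cal=view("w7"); fingers(d,cal,sense()["tcp_pos"],yaw)
R_={}
for n,z in dict(tin_round=.084,tin_square=.056,tin_long=.028).items():
    for r in regions_of(n,"wrist")[:2]:
        m=r["pixels"]; c=cloud(cal,d,m); R_.setdefault(n,m)
        print(n,round(r["p"],2),np.round(r["at"]),m.sum(),"rect",rect(cal,m,z),np.round(np.percentile(c[:,2],[5,50,95]),4))
g=cv2.cvtColor(p,cv2.COLOR_BGR2GRAY)
m=cv2.morphologyEx((R_["tin_round"]).astype(np.uint8),cv2.MORPH_CLOSE,np.ones((5,5)))>0
print(fit(cal,m,CIRC(.018),.056,.084,.47,.026,0))
P=cloud(cal,d,m); P=P[P[:,2]>.081]; print(len(P),P.mean(0),(P.min(0)+P.max(0))/2,P.max(0)-P.min(0))
print(sense()["t"],sense()["tcp_pos"])
cv2.imwrite("pics/w7c.png",cv2.resize(p[120:320,220:420],(600,600),interpolation=cv2.INTER_CUBIC))
E
```

```text
tips 0.17014698462079875 0.17107112339590164 inner -0.022381159640614094 0.02370445633163923
tin_round 0.95 [325. 226.] 1969 rect [472.1  26.2  40.1  34.3  23.1] [0.0687 0.0848 0.0861]
tin_square 0.96 [313. 202.] 1562 rect [472.2  27.5  50.5  46.2  19.8] [0.0369 0.0565 0.0583]
tin_long 0.56 [295. 214.] 5305 rect [459.5  24.3 126.1  59.2  23. ] [0.0269 0.0289 0.0301]
tin_long 0.54 [596. 335.] 4151 rect [ 458.  -275.9   74.3   71.5   66.9] [0.0038 0.0066 0.0078]
(array([469.42799684,  25.09960804,  -1.37601162]), np.float64(0.9342035004449718))
1698 [0.47044359 0.025354   0.08492926] [0.4698831  0.02531604 0.08420065] [0.03502447 0.03474105 0.00610747]
16.1083 [0.46798022 0.02635183 0.37510035]
```

View pics/w7.png

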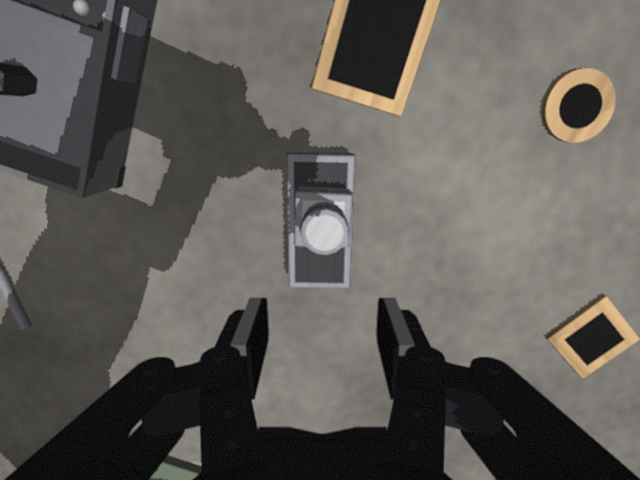

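```bash
python3 - <<'E'
from h import *
x,y=.4702,.0260
o=rot(D(-67))
gripper_to(.62,30)
line_to([x,y,.29],velocity=.15)
print(line_to([x,y,.2315],velocity=.06,guard=8))
gripper_to(0.0,30)
s=sense();print(s["t"],s["opening"],s["wrist_force"],s["tcp_pos"])
line_to([x,y,.25],velocity=.04); line_to([x,y,.33],velocity=.15)
p,d,cal=view("w8")
s=sense();print(s["t"],s["opening"],s["wrist_force"])
E
```

```text
False
18.475 0.41292847803400834 [-0.07130099  0.23290891  4.02955337] [0.47036347 0.02600958 0.23205143]
19.825 0.4089604786266999 [ 0.56974443 -0.01123045 -1.25913076]
```

View pics/w8.png

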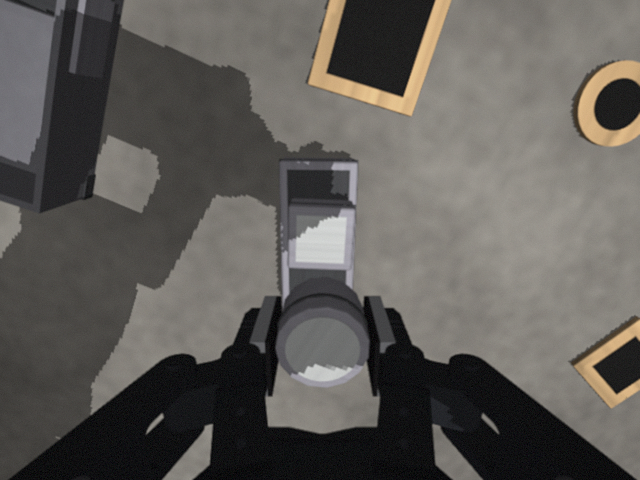

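```bash
cat >> h.py <<'E'
def inlay(p,cal,n,z,pad_mask):
    """dark inlay inside the pad mask -> mask"""
    g=cv2.cvtColor(p,cv2.COLOR_BGR2GRAY)
    hull=np.zeros(g.shape,np.uint8)
    c,_=cv2.findContours(pad_mask.astype(np.uint8),cv2.RETR_EXTERNAL,cv2.CHAIN_APPROX_NONE)
    cv2.fillConvexPoly(hull,cv2.convexHull(max(c,key=cv2.contourArea)),1)
    hull=cv2.erode(hull,np.ones((7,7)))
    m=((g<70)&(hull>0)).astype(np.uint8)
    k,l,st,_=cv2.connectedComponentsWithStats(m); i=1+np.argmax(st[1:,4]); return l==i
E
python3 - <<'E'
from h import *
yaw=D(-67)
move_ptp([.6435,-.142,.30],rot(yaw)); hold(.3)
p,d,cal=view("w9"); s=sense(); print(s["t"],s["tcp_pos"],s["opening"])
r=regions_of("pad_round","wrist")[0]; m=r["pixels"]; print(r["p"],r["at"],rect(cal,m,.006),np.percentile(cloud(cal,d,m)[:,2],[5,50,95]))
print("pad",fit(cal,m,CIRC(.031),0,.006,.6435,-.142,0))
i=inlay(p,cal,"",.006,m); print(i.sum(),rect(cal,i,.006),fit(cal,i,CIRC(.018),.006,.006,.6435,-.142,0))
cv2.imwrite("pics/in9.png",i.astype(np.uint8)*255)
E
```

```text
21.1333 [ 0.64322997 -0.14121852  0.30060702] 0.41303395995109976
0.88 [327.1, 233.0] [ 643.3 -146.1   62.3   61.9   23.1] [0.00557788 0.00687118 0.00802246]
pad (array([ 642.64075959, -146.32733416,   13.203755  ]), np.float64(0.9875608243488216))
1776 [ 642.9 -146.1   36.1   36.    66. ] (array([ 642.777326  , -145.94806823,   10.87776189]), np.float64(0.9703109610243422))
```

View pics/w9.png

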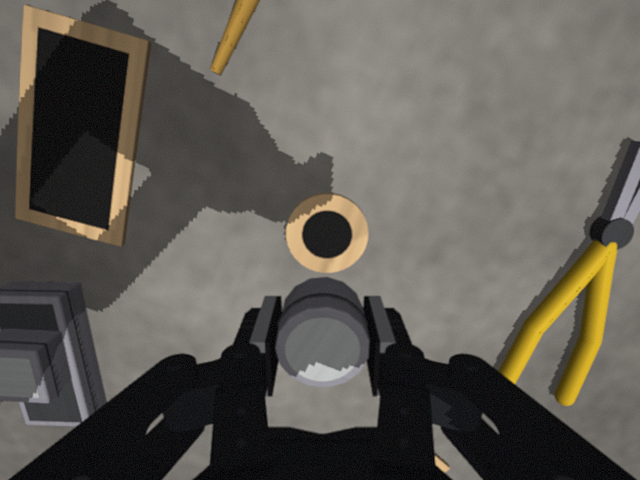

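```bash
python3 - <<'E'
from h import *
x,y=.6425,-.1455
line_to([x,y,.21],velocity=.15); hold(.4)
s=sense(); print(s["tcp_pos"]); e=np.array([x,y])-s["tcp_pos"][:2]; x2,y2=np.array([x,y])+e*0.9
g=line_to([x2,y2,.178],velocity=.025,guard=4)
s=sense();print(g,s["tcp_pos"],s["wrist_force"],s["torque"])
if s["tcp_pos"][2]<.186:
    gripper_to(.62,30)
    line_to([x2,y2,.30],velocity=.15); hold(.3)
    p,d,cal=view("w10"); print(sense()["tcp_pos"])
    r=regions_of("tin_round","wrist")[0]; m=r["pixels"]; print(r["p"],r["at"],np.percentile(cloud(cal,d,m)[:,2],[5,50,95]),fit(cal,m,CIRC(.018),.006,.034,x,y,0))
    P=cloud(cal,d,m); P=P[P[:,2]>.031]; print(P.mean(0),(P.min(0)+P.max(0))/2)
    r=regions_of("pad_round","wrist")[0]; m2=r["pixels"]|m; print(fit(cal,m2,CIRC(.031),0,.006,x,y,0))
print(sense()["t"])
E
```

```text
[ 0.6425472  -0.14551112  0.21053242]
True [ 0.64241751 -0.14547304  0.18209927] [-0.20220355  0.10229637  4.23965039] [-9.52007443e-05  5.99889024e-02  2.64091419e-02]
[ 0.64244577 -0.14551222  0.29944109]
0.94 [323.2, 238.2] [0.01543726 0.03474174 0.03601429] (array([ 641.46655438, -147.12971664,    2.96082652]), np.float64(0.953739585351676))
[ 0.64240275 -0.14664632  0.0348877 ] [ 0.64191139 -0.14692407  0.03417336]
(array([ 642.97982794, -146.25125573,   -4.74436398]), np.float64(0.9831479019429478))
25.0583
```

View pics/w10.png

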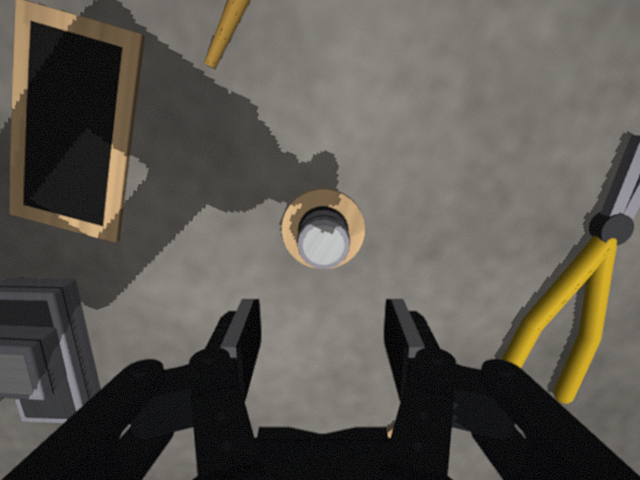

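```bash
python3 - <<'E'
from h import *
yaw=D(-69)
gripper_to(.75,30)
move_ptp([.471,.027,.345],rot(yaw)); hold(.4)
p,d,cal=view("w11"); s=sense(); print(s["t"],s["tcp_pos"])
M={}
for n,z in dict(tin_square=.056,tin_long=.028).items():
    for r in regions_of(n,"wrist")[:1]:
        m=r["pixels"]; c=cloud(cal,d,m); M[n]=m
        print(n,round(r["p"],2),np.round(r["at"]),m.sum(),"rect",rect(cal,m,z),np.round(np.percentile(c[:,2],[5,50,95]),4))
print(fit(cal,M["tin_square"],box(.046,.046),.028,.056,.471,.027,D(20)))
P=cloud(cal,d,M["tin_square"]); P=P[P[:,2]>.0535]; print(P.mean(0),cv2.minAreaRect((P[:,:2]*1000).astype(np.float32)))
print(fit(cal,M["tin_long"],box(.124,.058),.0,.028,.46,.025,D(22),occl=M["tin_square"]))
cv2.imwrite("pics/w11c.png",cv2.resize(p[120:320,220:420],(600,600),interpolation=cv2.INTER_CUBIC))
E
```

```text
26.75 [0.47125336 0.026774   0.34478174]
tin_square 0.85 [318. 232.] 4117 rect [473.2  27.4  50.6  46.8  20.9] [0.0401 0.0568 0.058 ]
tin_long 0.81 [290. 237.] 6021 rect [459.5  24.5 127.   58.3  22.5] [0.027  0.0289 0.0301]
(array([470.5141434 ,  26.36516831,  19.86775514]), np.float64(0.9667982559509781))
[0.47133193 0.02692524 0.0568363 ] ((470.4176330566406, 26.639747619628906), (45.68097686767578, 46.04829788208008), 20.935840606689453)
(array([458.4192594 ,  23.9904873 ,  22.15354196]), np.float64(0.926154620417328))
```

View pics/w11c.png

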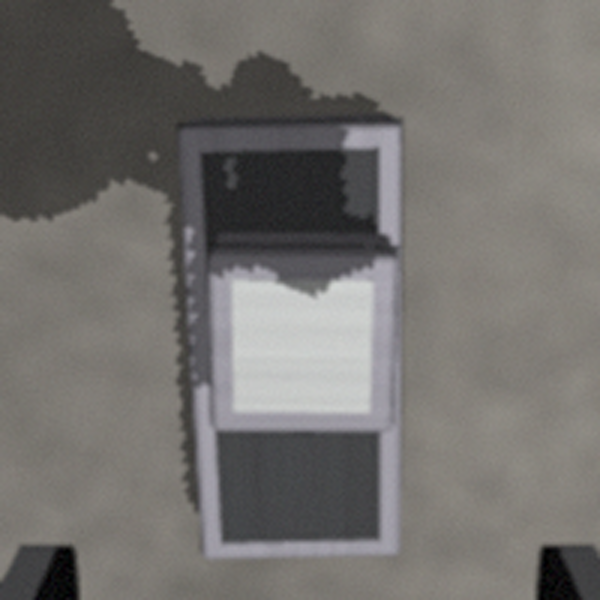

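```bash
python3 - <<'E'
from h import *
x,y=.4705,.0272
o=rot(D(-69.5))
line_to([x,y,.26],frame=o,velocity=.15)
print(line_to([x,y,.2025],velocity=.06,guard=8))
gripper_to(0.0,35)
s=sense();print(s["t"],s["opening"],s["wrist_force"],s["tcp_pos"])
line_to([x,y,.22],velocity=.04); line_to([x,y,.30],velocity=.15)
s=sense();print(s["opening"],s["wrist_force"])
yaw=D(-22.6)
move_ptp([.4535,-.2995,.30],rot(yaw)); hold(.4)
p,d,cal=view("w12"); s=sense(); print(s["t"],s["tcp_pos"],s["opening"])
r=regions_of("pad_square","wrist")[0]; m=r["pixels"]; print(r["p"],r["at"],rect(cal,m,.006))
print("pad",fit(cal,m,box(.074,.074),0,.006,.4535,-.2995,yaw))
i=inlay(p,cal,"",.006,m); print(i.sum(),rect(cal,i,.006),fit(cal,i,box(.046,.046),.006,.006,.4535,-.2995,yaw))
E
```

```text
False
28.975 0.5343639261680365 [-0.12300693 -0.47908386  4.93754455] [0.47070415 0.02722056 0.20304448]
0.5291634732878601 [ 0.67726756 -0.96740439 -1.29603402]
32.0083 [ 0.45362909 -0.29921391  0.30009879] 0.5323570392839226
0.85 [322.8, 222.5] [ 453.9 -296.8   63.1   74.    67.4]
pad (array([ 451.46459917, -302.55858751,  -22.78090101]), np.float64(0.8889318205767677))
3713 [ 451.5 -301.6   47.3   47.1   67.4] (array([ 451.55128475, -301.69654862,  -22.52175491]), np.float64(0.9715031139538798))
```

View pics/w12.png

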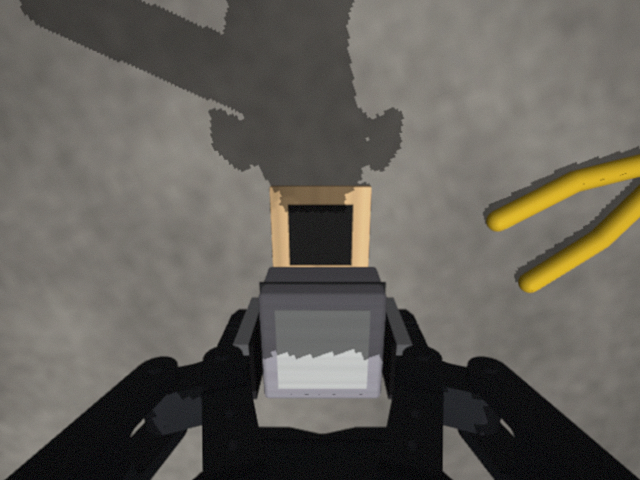

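```bash
python3 - <<'E'
from h import *
x,y=.4510,-.3014
o=rot(D(-22.55))
line_to([x,y,.21],frame=o,velocity=.15); hold(.4)
s=sense(); print(s["tcp_pos"],s["wrist_force"]); x2,y2=np.array([x,y])+(np.array([x,y])-s["tcp_pos"][:2])*0.9
g=line_to([x2,y2,.178],velocity=.025,guard=4)
s=sense();print(g,s["tcp_pos"],s["wrist_force"],s["torque"])
if s["tcp_pos"][2]<.186:
    gripper_to(.78,30)
    line_to([x2,y2,.30],velocity=.15); hold(.3)
    p,d,cal=view("w13"); print(sense()["tcp_pos"])
    r=regions_of("tin_square","wrist")[0]; m=r["pixels"]; print(r["p"],r["at"],np.percentile(cloud(cal,d,m)[:,2],[5,50,95]),fit(cal,m,box(.046,.046),.006,.034,x,y,D(-22.5)))
    P=cloud(cal,d,m); P=P[P[:,2]>.031]; print(P.mean(0),cv2.minAreaRect((P[:,:2]*1000).astype(np.float32)))
    r=regions_of("pad_square","wrist")[0]; m2=r["pixels"]|m; print(fit(cal,m2,box(.074,.074),0,.006,x,y,D(-22.5)))
print(sense()["t"])
E
```

```text
[ 0.45106748 -0.30142186  0.21044828] [ 0.28597404  0.0426508  -2.15317224]
True [ 0.45094175 -0.30139321  0.18105443] [ 0.01200937 -0.10368694  4.91594039] [ 0.05246712 -0.03875391  0.04352284]
[ 0.45091457 -0.30137563  0.29949927]
0.94 [321.5, 240.2] [0.02152852 0.03477937 0.03596308] (array([ 450.77948708, -303.081528  ,  -22.45753611]), np.float64(0.9637381965147754))
[ 0.4514225  -0.30163296  0.03482805] ((450.91961669921875, -302.7666015625), (46.235355377197266, 46.09563446044922), 67.97805786132812)
(array([ 451.77897753, -301.80882822,  -22.72256681]), np.float64(0.978678745028723))
36.0083
```

View pics/w13.png

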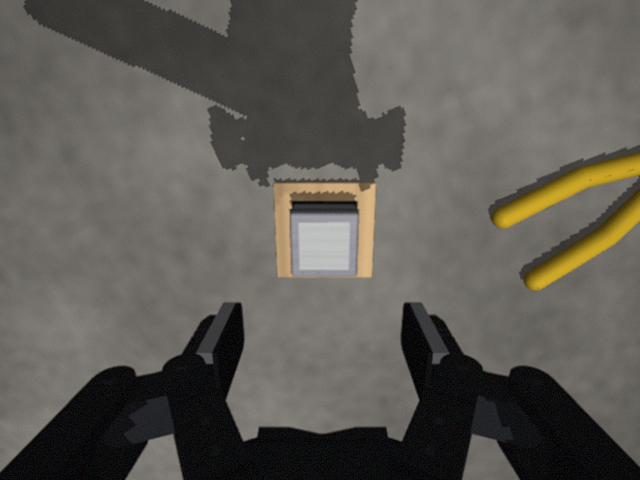

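```bash
python3 - <<'E'
from h import *
yaw=D(-67.8)
gripper_to(1.0,50)
move_ptp([.459,.0245,.32],rot(yaw)); hold(.4)
p,d,cal=view("w14"); s=sense(); print(s["t"],s["tcp_pos"])
r=regions_of("tin_long","wrist")[0]; m=r["pixels"]; print(r["p"],r["at"],rect(cal,m,.028),fit(cal,m,box(.124,.058),0,.028,.459,.0245,D(22.2)))
P=cloud(cal,d,m); P=P[P[:,2]>.0255]; print(P.mean(0),cv2.minAreaRect((P[:,:2]*1000).astype(np.float32)))
# top cam checks of placed tins
p,d=snapshot("top"); cal=calibration("top"); cv2.imwrite("pics/top5.png",p)
for t,q,sh,ps,x,y,a in [("tin_round","pad_round",CIRC(.018),CIRC(.031),.6428,-.146,0),("tin_square","pad_square",box(.046,.046),box(.074,.074),.4515,-.3017,D(-22.5))]:
    a1=regions_of(t,"top"); a2=regions_of(q,"top")
    for r in a1[:2]:
        print(t,r["p"],r["at"],fit(cal,r["pixels"],sh,.006,.034,x,y,a,S=8))
    m2=a2[0]["pixels"].copy()
    for r in a1[:1]: m2|=r["pixels"]
    print(q,a2[0]["p"],fit(cal,m2,ps,0,.006,x,y,a,S=8))
big=cv2.resize(p[270:360,420:510],(540,540),interpolation=cv2.INTER_CUBIC); b2=cv2.resize(p[190:250,350:410],(540,540),interpolation=cv2.INTER_CUBIC); 
cv2.imwrite("pics/top5c.png",cv2.resize(np.hstack([big,b2]),(800,400)))
E
```

```text
38.075 [0.45906299 0.02425462 0.31995072]
0.6 [323.7, 222.5] [459.4  24.5 125.6  57.8  22.3] (array([458.0722798 ,  23.97871495,  22.19975647]), np.float64(0.981140686649785))
[0.46310141 0.02595784 0.02893224] ((458.8339538574219, 24.268360137939453), (123.05200958251953, 58.14531326293945), 22.286422729492188)
tin_round 0.7 [379.3, 215.5] (array([ 642.39695178, -144.83584113,    5.07344966]), np.float64(0.9172024246877296))
tin_round 0.64 [282.2, 287.4] (array([ 642.8, -146. ,    0. ]), np.float64(0.0))
pad_round 0.84 (array([ 644.32933466, -143.05425927,   -9.22281011]), np.float64(0.9606277853129238))
tin_square 0.71 [459.9, 319.5] (array([ 450.20510978, -300.51346389,  -22.75025845]), np.float64(0.939372132769632))
pad_square 0.87 (array([ 450.94860042, -298.39924522,  -23.00065441]), np.float64(0.9519856038607828))
```

View pics/top5c.png

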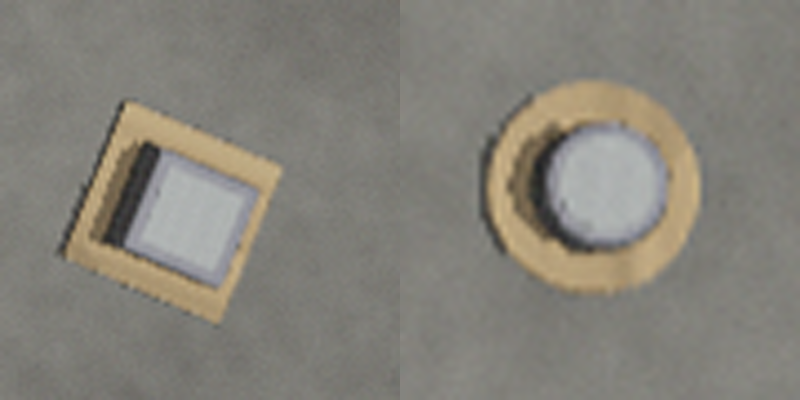

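View pics/w14.png

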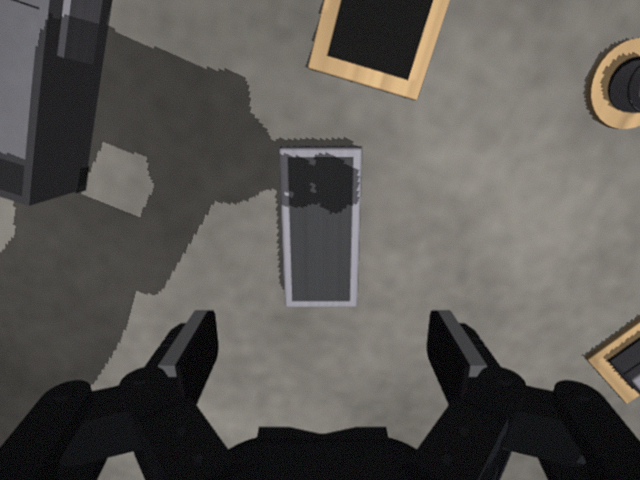

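```bash
python3 - <<'E'
from h import *
p,d=snapshot("scene"); cal=calibration("scene"); cv2.imwrite("pics/scene5.png",p)
L=[("tin_round","pad_round",CIRC(.018),CIRC(.031),.6428,-.146,0),("tin_square","pad_square",box(.046,.046),box(.074,.074),.4515,-.3017,D(-22.5))]
def chk(cam,L):
    for t,q,sh,ps,x,y,a in L:
        a1=regions_of(t,cam); a2=regions_of(q,cam)
        m1=min(a1,key=lambda r:np.hypot(*(on_plane(cal,r["at"],.03)[0,:2]-[x,y])))["pixels"]
        f1,i1=fit(cal,m1,sh,.006,.034,x,y,a,S=6); f2,i2=fit(cal,m1|a2[0]["pixels"],ps,0,.006,x,y,a,S=6)
        c=m1; P=cloud(cal,d,c); P=P[abs(P[:,2]-.0348)<.003]; 
        print(cam,t,f1,i1,q,f2,i2,"diff",f1-f2, "lid mid",(P.max(0)+P.min(0))/2)
chk("scene",L)
for k,l in enumerate(L):
    x,y=l[4:6]; yaw=D([113,157.5][k])
    print(solve_ik([x,y,.32],rot(yaw)))
    move_ptp([x,y,.32],rot(yaw)); hold(.4)
    p,d,cal=view(f"w15_{k}"); chk("wrist",[l])
print(sense()["t"])
E
```

```text
Traceback (most recent call last):
ValueError: min() iterable argument is empty
```

```bash
python3 - <<'E'
from h import *
L=[("tin_round","pad_round",CIRC(.018),CIRC(.031),.6428,-.146,0),("tin_square","pad_square",box(.046,.046),box(.074,.074),.4515,-.3017,D(-22.5))]
def chk(cam,L):
    for t,q,sh,ps,x,y,a in L:
        a1=regions_of(t,cam); a2=regions_of(q,cam)
        if not a1 or not a2: print(cam,t,"missed",len(a1),len(a2)); continue
        m1=min(a1,key=lambda r:np.hypot(*(on_plane(cal,r["at"],.03)[0,:2]-[x,y])))["pixels"]
        f1,i1=fit(cal,m1,sh,.006,.034,x,y,a,S=6); f2,i2=fit(cal,m1|a2[0]["pixels"],ps,0,.006,x,y,a,S=6)
        c=m1; P=cloud(cal,d,c); P=P[abs(P[:,2]-.0348)<.003]; 
        print(cam,t,f1,i1,q,f2,i2,"diff",f1-f2, "lid mid",(P.max(0)+P.min(0))/2)
for k,l in enumerate(L):
    x,y=l[4:6]; yaw=D([113,157.5][k])
    print(solve_ik([x,y,.32],rot(yaw)))
    move_ptp([x,y,.32],rot(yaw)); hold(.4)
    p,d,cal=view(f"w15_{k}"); chk("wrist",[l])
print(sense()["t"])
E
```

```text
[-2.40789129e-01  5.08627838e-01  1.48011870e+00 -4.44089210e-16
  1.15284611e+00 -2.21301118e+00]
wrist tin_round [ 640.98412986 -146.72240124    1.90869055] 0.9347201296481521 pad_round [ 643.23272955 -145.18864525   -9.23052052] 0.9824886062152273 diff [-2.24859969 -1.533756   11.13921107] lid mid [ 0.64115583 -0.14672329  0.03479929]
NoneTraceback (most recent call last):
  File "<stdin>", line 14, in <module>
cell.IKError: the arm cannot take that pose within its joint ranges
```

View pics/w15_0.png

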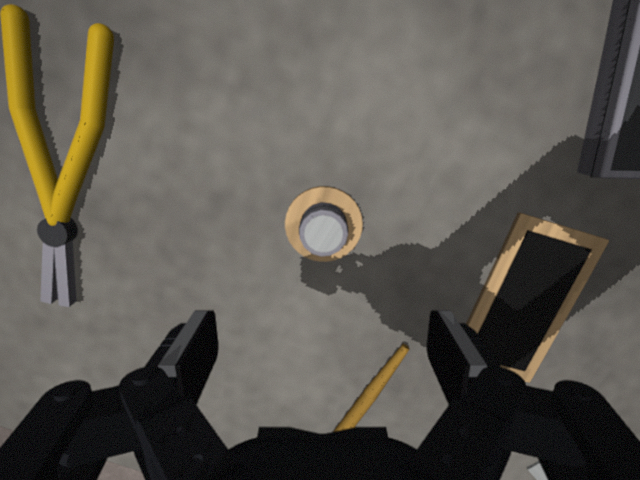

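```bash
python3 - <<'E'
from h import *
def pad(n,yaw):
    move_ptp([.641,.0455,.30],rot(yaw)); hold(.4)
    p,d,cal=view(n); r=regions_of("pad_long","wrist")[0]; m=r["pixels"]; i=inlay(p,cal,"",.006,m)
    print(n,sense()["tcp_pos"],r["p"],"pad",fit(cal,m,box(.148,.082),0,.006,.641,.0455,D(6.7)),"inlay",fit(cal,i,box(.124,.058),.006,.006,.641,.0455,D(6.7)),rect(cal,i,.006))
pad("w16",D(96.7))
move_ptp([.459,.0245,.32],rot(D(112.2))); hold(.4)
p,d,cal=view("w17"); r=regions_of("tin_long","wrist")[0]; m=r["pixels"]; print(sense()["tcp_pos"],r["p"],rect(cal,m,.028),fit(cal,m,box(.124,.058),0,.028,.459,.0245,D(22.2)))
P=cloud(cal,d,m); P=P[abs(P[:,2]-.0285)<.003]; print(cv2.minAreaRect((P[:,:2]*1000).astype(np.float32)))
pad("w18",D(-83.3))
print(sense()["t"])
E
```

```text
w16 [0.64104343 0.04507852 0.30000952] 0.86 pad (array([640.41667044,  44.87125757,   6.95904586]), np.float64(0.986825004005911)) inlay (array([640.35651472,  44.81353147,   6.83248266]), np.float64(0.9787199351765845)) [640.7  45.2 124.6  59.6   6.9]
[0.45927631 0.02452698 0.31980315] 0.93 [457.6  24.1 126.1  58.9  21.9] (array([458.64552103,  24.60438845,  22.26606213]), np.float64(0.9855250102142065))
((458.1163024902344, 24.571144104003906), (123.44408416748047, 58.124847412109375), 22.31654167175293)
w18 [0.64100095 0.04548559 0.3000037 ] 0.68 pad (array([640.55683825,  44.50822637,   6.94798034]), np.float64(0.9892712641275624)) inlay (array([640.63271806,  44.88887005,   6.82861158]), np.float64(0.9821214607104681)) [640.1  45.1 124.6  59.5   6.7]
47.8917
```

View pics/w18.png

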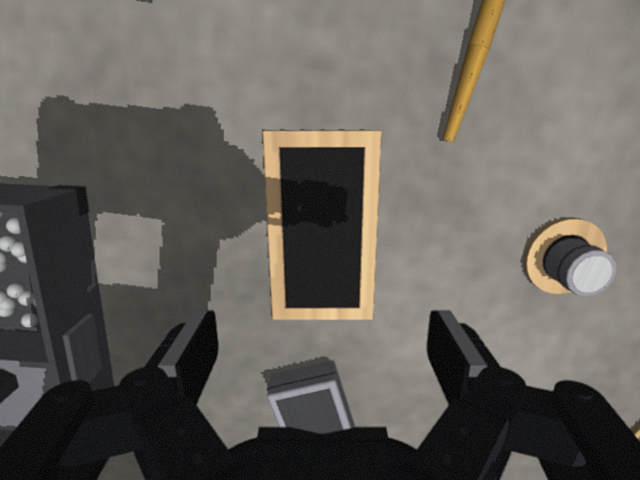

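```bash
python3 - <<'E'
from h import *
x,y=.4584,.0243
o=rot(D(-67.75))
move_ptp([x,y,.26],o)
line_to([x,y,.20],velocity=.12); hold(.2); print(sense()["tcp_pos"])
print(line_to([x,y,.173],velocity=.05,guard=8))
gripper_to(0.0,60)
s=sense();print(s["t"],s["opening"],s["wrist_force"],s["tcp_pos"])
line_to([x,y,.19],velocity=.04); line_to([x,y,.30],velocity=.15)
hold(.2)
p,d,cal=view("w19"); s=sense();print(s["opening"],s["wrist_force"],s["torque"],s["tcp_pos"])
r=regions_of("tin_long","wrist")
zb=s["tcp_pos"][2]-.173
if r: print(fit(cal,r[0]["pixels"],box(.124,.058),zb,zb+.028,x,y,D(22.2)))
E
```

```text
[0.45883582 0.02431674 0.2007633 ]
False
50.5833 0.6644521134107806 [-1.72617967  0.39348839  5.26001185] [0.45852174 0.02435094 0.17354322]
0.6631474711843395 [ 0.73997851 -0.24984414 -4.53689199] [ 0.00894038  0.01378705 -0.03954376] [0.45824843 0.02427925 0.29921267]
(array([457.71197956,  23.30935489,  22.34076811]), np.float64(0.9318381779246003))
```

View pics/w19.png

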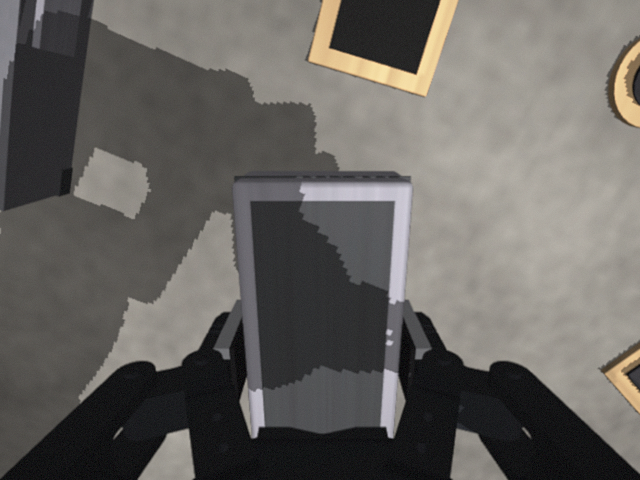

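```bash
python3 - <<'E'
from h import *
x,y=.6405,.0448
o=rot(D(-83.15))
move_ptp([x,y,.29],o)
line_to([x,y,.205],velocity=.12); hold(.5)
s=sense(); print(s["tcp_pos"],s["wrist_force"]); x2,y2=np.array([x,y])+(np.array([x,y])-s["tcp_pos"][:2])*0.9
g=line_to([x2,y2,.1765],velocity=.025,guard=4)
s=sense();print(g,s["tcp_pos"],s["wrist_force"],s["torque"])
if s["tcp_pos"][2]<.184:
    gripper_to(1.0,60)
    line_to([x2,y2,.22],velocity=.1);line_to([x2,y2,.33],velocity=.2); hold(.3)
    def look(n):
        p,d,cal=view(n)
        r=regions_of("tin_long","wrist")[0]; m=r["pixels"]; a,i=fit(cal,m,box(.124,.058),.006,.034,x,y,D(6.8))
        q=regions_of("pad_long","wrist")[0]; b,j=fit(cal,m|q["pixels"],box(.148,.082),0,.006,x,y,D(6.8))
        print(n,r["p"],a,i,q["p"],b,j,"diff",a-b)
    look("w20")
    print(sense()["t"])
    move_ptp([x,y,.33],rot(D(96.8))); hold(.4); look("w21")
print(sense()["t"])
E
```

```text
[0.64051112 0.04480198 0.20510305] [ 1.21311824  0.22634447 -4.94753867]
True [0.64045938 0.04478873 0.17959435] [-0.51674315 -0.33413096  5.7950387 ] [ 0.02658839 -0.06215008 -0.01684195]Traceback (most recent call last):
  File "<stdin>", line 17, in <module>
  File "<stdin>", line 15, in look
IndexError: list index out of range
```

View pics/w20.png

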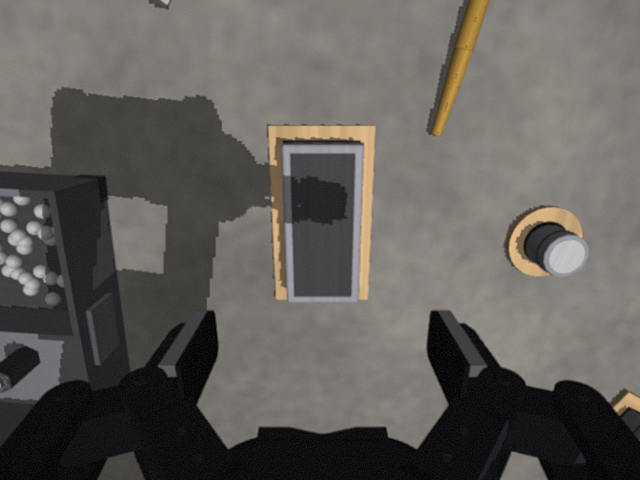

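```bash
python3 - <<'E'
from h import *
x,y=.6405,.0448
move_ptp([x,y,.33],rot(D(96.8))); hold(.4)
p,d,cal=view("w21"); r=regions_of("tin_long","wrist"); q=regions_of("pad_long","wrist")
if r:
    m=r[0]["pixels"]; a,i=fit(cal,m,box(.124,.058),.006,.034,x,y,D(6.8)); print(a,i)
    if q: b,j=fit(cal,m|q[0]["pixels"],box(.148,.082),0,.006,x,y,D(6.8)); print(b,j,"diff",a-b)
move_ptp([.40,.05,.45],rot(D(-67))); hold(.3)
p,d,cal=view("w22"); r=regions_of("die","wrist"); 
for k in r[:1]: print("die",k["p"],k["at"],np.percentile(cloud(cal,d,k["pixels"])[:,2],[2,50,98]))
p,d,cal=view("top6","top")
for n,pn,sh,ps,x,y,a in [("tin_long","pad_long",box(.124,.058),box(.148,.082),.6405,.0448,D(6.8)),("tin_round","pad_round",CIRC(.018),CIRC(.031),.6428,-.146,0),("tin_square","pad_square",box(.046,.046),box(.074,.074),.4515,-.3017,D(-22.5))]:
    r=regions_of(n,"top"); q=regions_of(pn,"top")
    if r and q:
        m=min(r,key=lambda r:np.hypot(*(on_plane(cal,r["at"],.03)[0,:2]-[x,y])))["pixels"]
        f1=fit(cal,m,sh,.006,.034,x,y,a,S=6); f2=fit(cal,m|q[0]["pixels"],ps,0,.006,x,y,a,S=6); print(n,f1,f2,f1[0]-f2[0])
view("scene6","scene"); print(sense()["t"])
E
```

```text
[641.06310069  44.25674435   6.899268  ] 0.9780951948634922
[641.09781759  45.03441585   7.06963597] 0.9661565216146681 diff [-0.0347169  -0.7776715  -0.17036797]
die 0.67 [100.0, 26.8] [0.00803089 0.04054548 0.04655796]
tin_long (array([640.8235531 ,  46.79121426,   7.0403066 ]), np.float64(0.9587911712916831)) (array([640.67313678,  47.90200615,   7.19462791]), np.float64(0.9592267345509218)) [ 0.15041632 -1.11079189 -0.15432131]
tin_round (array([ 642.45924116, -143.72784414,    7.8887968 ]), np.float64(0.9221881838074398)) (array([ 643.55069486, -142.89448294,    2.10253757]), np.float64(0.9499534691345259)) [-1.0914537  -0.8333612   5.78625923]
tin_square (array([ 450.44099313, -299.92788993,  -25.02647582]), np.float64(0.9438056803472169)) (array([ 451.75029178, -298.25630084,  -22.78724358]), np.float64(0.9553164196123147)) [-1.30929864 -1.67158908 -2.23923224]
63.975
```

View pics/scene6.png

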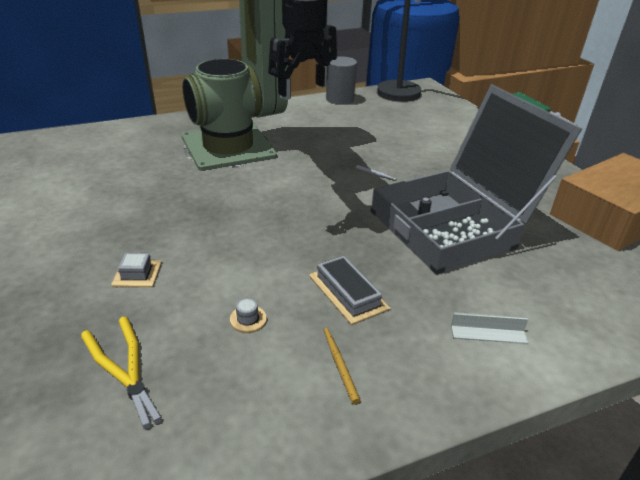

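View pics/top6.png

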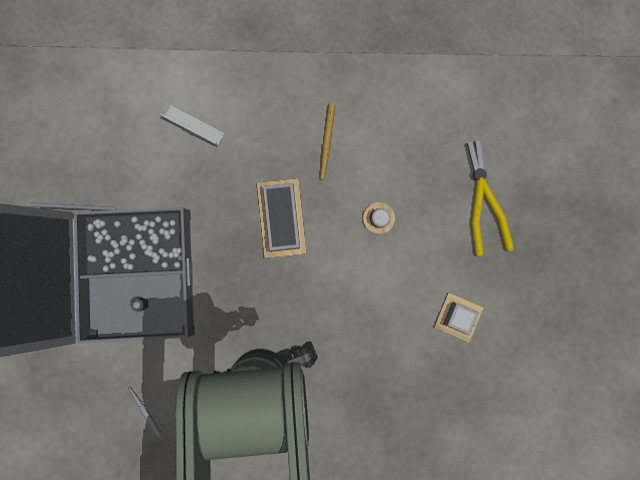

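View pics/w21.png

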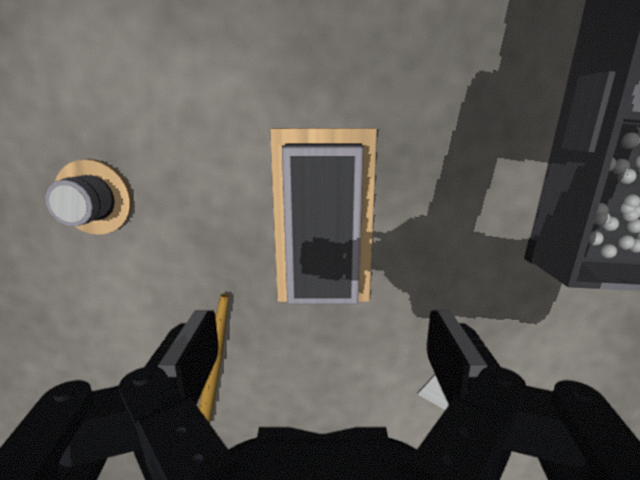

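```bash
python3 - <<'E'
from h import *
print(sense()["t"]); print(finish_job())
E
```

```text
63.975
the job is handed in; nothing more can be done
None
```

I took the stack apart from the top down in the order asked and handed the job in at 64 s. The die stands upright in the empty bay, and the round, square and oblong tins are each on their plinth and let go.

**Last checks**

| Piece | Measured result |
|---|---|
| Die | Upright, about 0.47 m ahead and 0.31 m left, near the middle of the bay; its body top reads 41 mm above the bench, as it should |
| Round tin | Off-centre by about 1 to 2.5 mm toward the robot and to its right; the camera views disagreed by about 1 mm |
| Square tin | Off-centre by about 1.5 to 2 mm, in the same direction; rotation agrees with the inlay to about 0.3° in the wrist view and about 2° in the last, coarser top view |
| Oblong tin | About 1 mm off-centre; rotation within about 0.2° |

- **Small offsets left as they are:** I did not correct the round or square tin, because picking either up again would have broken the order.
- **Checks that failed:**
  - The network missed a tin in one overhead scene-camera view.
  - It found no match in one wrist view of the oblong tin.
  - One reverse view of the square tin was out of the arm's reach.
- **Snips and punch:** both look unmoved in the last pictures.
- **Forces:** the wrist readings I took, mostly at gripping and set-down, stayed under about 7 N. The arm was clear of everything at hand-in.

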